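Pull the heat-sink plug from a bicycle head tube

ROBOT

A 7-joint arm with a two-finger parallel gripper is mounted at the origin on the work surface. World frame = base frame: x ahead of the robot, y to its left, z up, the work surface at z = 0. Lengths are in m, angles in rad, forces in N, time in s.
With the tool pointing down it reaches from about 0.425 to 1.025 m from the base axis. Payload 9.4 kg.
Tool frame: the origin (TCP) lies on the centre line of the jaws, within the pads' length; the fingertips stand bot.tip_reach ahead of it and the grasp point (between the pads) lies 6 mm ahead of it (bot.tip_reach is the distance from the TCP to the fingertips, in m); z points along the fingers, y is the line along which they close (so a half turn about z gives the same grasp; the last joint's range is limited). The gripper opens to 93 mm and grips with 3 to 60 N. Pads are 15 mm wide; open, the fingers measure 128 mm over their backs; the gripper's body (75 mm by 188 mm) begins 65 mm behind the grasp point.
Start: joints at [1.028, 0.599, -0.003, 1.599, 0.002, 0.943, -0.08], TCP at [0.326, -0.648, 0.244] pointing down, gripper open.
Joint ranges: [-2.57, 2.57], [-0.35, 1.97], [-1.29, 1.29], [0.11, 2.56], [-1.05, 4.19], [0.11, 1.86], [-2.63, 2.63]. Speed limits (rad/s): [2.22, 2.22, 3.01, 3.01, 3.14, 3.14, 3.14].

INTERFACE

Orientations are given as a rotation vector (axis times angle).
In Python, from workcell import bot gives the robot as it stands.
- The arm moves only by the tool carry_out, never from a script. Its argument "series" is a list of rows, each a list of 7 numbers: the turn, a rotation vector about the tool's x, y, z in degrees, then the shift along the tool's x, y, z in mm, then the gripper's target within -1 to 1 (shut at 1, half-way at 0, fully open at -1). A call has 1 to 5 rows; each row shifts and turns the commanded pose from where the row before left it, along the tool's axes as they then stand; what a row does not reach is not made up. A row lasts 1/8 s, in which the tool goes at most 62.5 mm and 10.7 degrees, less where a joint would pass 70% of its speed; a pose out of reach is approached as far as the arm can. A call with a gripper value outside its range is refused whole. The fingers move at their own pace and stop on an object; "newtons" is the grip in N (left out, the last holds). Time passes only in rows, so rows that do not move let the fingers close. It gives the time, the measured TCP pose, the force, the opening and the grip force at its end, in the units of the state.
- bot.get_state(): the state, without advancing time (a new reading comes with each control period).
- bot.camera(name): name is "scene" or "top" or "wrist"; returns (picture, depth): 384x512x3 uint8, blue, green, red; 384x512 float32, m along the optical axis (not along the pixel's ray), 0 where there is no reading.
- bot.camera_model(name): a dict with "fx", "fy", "cx", "cy" (pixels), "R" (3x3) and "t" (3): a world point X has camera coordinates R X + t. Camera axes: x right, y down, z forward; pixel columns grow to the right and rows downward; lengths in m; the calibration is good to about 2 mm. A picture is of the moment at which its call begins: read the wrist's pose just before it. camera_model takes no time and is no camera call; for the wrist camera it gives the pose at the moment of the call.
- bot.job_done(): hands the job in; it is judged then, once.
The state is a dict: "time_s": time; "q": joint angles; "joint_velocities": joint speeds; "effort": joint torques, N m; "ee_pos": TCP position; "eef_rot": TCP orientation; "contact_force": force on the tool from outside, world axes, zero at the start; "torque": the same for the moment, N m; "finger_gap": finger opening in m; "grip_force": force on a finger pad.
Only numpy, scipy, OpenCV 4.12 (cv2) and the standard library are available. Lean on these libraries where they do the work, as an engineer would, in place of code of your own. Each camera call takes 0.05 s, during which the arm holds its last target. There are 200 camera calls.

TASK

Screw the T-handled puller fully home into the aluminium heat-sink plug in the head tube, draw the plug straight out of the tube with it, and set it down gently, standing upright in the green tray beside the brass plug with the puller still screwed in. Do not disturb the brass plug, the two handled tools in the block, the white jar or the black headset ring.

Things in the scene. Friction and masses are not known exactly. Their poses are not given: they have to be found in the camera images.
- puller_grip (a point): Steel T-handled puller, 108 mm tall, 0.3 to 0.5 kg, hanging upright by its collar in the big hole of the dark wooden block. Point: centre of its square hub, 24 x 24 mm, 40 mm tall, the place to grip. z up the rod; x along the 10 mm cross-bar (115 mm over its red end balls, at hub mid-height, out of the hub's x faces), so the fingers go on the bare y faces. Hub's foot is 20 mm below.
- puller_seat (a point): Centre of the underside of the puller's collar (38 mm diameter, 6 mm thick), 50 mm below puller_grip; axes as puller_grip. Between hub and collar is a 17 mm round shank. The seat meets plug_face when the puller is fully home.
- puller_nose (a point): Tip of the puller's threaded end, 88 mm below puller_grip; axes as puller_grip. Tapered nose, 7 mm at the tip, 17 mm from 16 mm up; above it a two-start right-hand round thread, 25 mm across, whose two lower ends lie 18 mm above the tip, in line with the cross-bar.
- plug_face (a point): Aluminium heat-sink plug, 44 mm diameter, 72 mm tall, about 0.2 kg, in the bore of the head tube. Point: centre of its upper face at the mouth of its tapped hole, 3 mm below the tube's rim; z up; two small red marks on the face lie at +x and -x. Hole: 28 mm bore, 20 mm inside its thread, 46 mm deep; two-start right-hand round thread, 20 mm advance a full turn.
- plug_thread (a point): On the hole's axis, 7 mm below plug_face, where its thread starts. With the cross-bar in line with the red marks the puller drops in until its collar is about 9 mm off the face; about 150 degrees clockwise from above, pushed lightly, bring it home; 40 more only take up slack. From other angles: up to half a turn more. Play 1.5 mm sideways, 2 mm along. Let go, it stays in, leaning a little.
- plug_foot (a point): Centre of the plug's flat underside, 72 mm below plug_face, same axes. Rubber O-rings grip the tube: the plug does not turn with the puller's light friction, and takes 8 to 15 N to draw for the first 50 mm.
- tube_rim (a point): Grey bicycle head tube with two socket stubs, fixed upright between blue jaws on a dark steel plate. Point: centre of its upper rim, 140 mm above the bench; z up, x toward the stubs. Bore 46 mm, outside 55 mm. The plug's foot starts 75 mm below the rim and is clear above it. Nothing of the fixture is higher than the rim; it reaches at most 125 mm from this axis.
- tray_in (a point): Green open tray, 200 x 135 mm, rim 26 mm above the bench, floor 4 mm. This point is the centre of its floor; x along its length, toward the brass plug's end. The brass plug stands about 66 mm along x; the rest of the tray is free.
- brass_plug: Bystander: brass plug, 30 mm diameter, 62 mm tall, 0.25 kg, standing in the tray; origin at the centre of its underside.
- block: Dark wooden tool block, 135 x 85 x 55 mm tall, fixed; origin under its centre. The puller hangs 35 mm from the centre toward -x; the two wooden handles stand 45 mm toward +x, tops 140 to 150 mm above the bench.
- awl: Bystander: awl with a pale wooden handle standing in the block; origin at the handle's foot.
- round_file: Bystander: file with a red handle standing in the block; origin at the handle's foot.
- flux_jar: Bystander: white jar with a blue label, 72 mm diameter, 85 mm tall; origin at the centre of its underside.
- head_cup: Bystander: black headset ring, 51 mm diameter, 16 mm tall; origin at the centre of its underside.
There are look-alikes about, which are no part of the job. Leave any blue or purple look-alike of the part that bears puller_grip alone.

How it is judged:
By the outcome, as a careful person would: the job done as asked, in the order asked, and still so for the second after the job is handed in, with the robot touching nothing.
It also fails if it takes over 72 s, if anything falls off the work surface, if the arm or the gripper's body presses on something with over 40 N, if the wrist force passes 120 N, or if a joint passes its speed limit or range.

## Working session

There is one attempt and no reset: what is moved stays moved. The work goes in short steps, Python scripts to look and compute and a tool call to move; the robot and the scene stay as the last step left them, time stands still between calls to the robot, and variables do not carry over. Pictures are saved under pics/ and viewed, at most 10 in all, crops included, and the job is handed in when it is done.

Besides the shell and the picture viewer there is one more tool, called after ">>>" by a JSON object that holds its "name" and its "arguments", one argument or row to a line. carry_out: Moves the arm, as the interface text tells. Its arguments: {"type":"object","properties":{"series":{"type":"array","items":{"type":"array","items":{"type":"number"}}},"newtons":{"type":"number"}},"required":["series"]}

```bash
mkdir -p pics; ls
cat > h.py <<'E'
import numpy as np,cv2
from scipy.spatial.transform import Rotation as R
from workcell import bot
def grab(n,f):
    m=bot.camera_model(n); p,d=bot.camera(n); cv2.imwrite('pics/'+f+'.png',p); np.savez('pics/'+f,p=p,d=d,**{k:np.array(v) for k,v in m.items()}); return p,d,m
def cloud(d,m):
    v,u=np.mgrid[:384,:512]; c=np.stack([(u-m['cx'])/m['fx']*d,(v-m['cy'])/m['fy']*d,d],-1)
    return (c-np.array(m['t']))@np.array(m['R'])   # R^T (c-t)
def load(f):
    z=np.load('pics/'+f+'.npz'); return z['p'],z['d'],{k:z[k] for k in z.files if k not in 'pd'}
E
python3 - <<'E'
from h import *
s=bot.get_state(); print({k:np.round(v,3) for k,v in s.items()}, bot.tip_reach)
a=grab('scene','s0')[0];b=grab('top','t0')[0]
cv2.imwrite('pics/both.png',cv2.resize(np.hstack([a,b]),(800,300)))
E
```

```text
pics
{'time_s': np.float64(0.0), 'q': array([ 1.028,  0.6  , -0.002,  1.6  ,  0.002,  0.943, -0.08 ]), 'joint_velocities': array([ 0.001, -0.001,  0.   , -0.001, -0.001,  0.001, -0.   ]), 'effort': array([ 0.0000e+00, -7.6508e+01,  1.4980e+00, -2.5235e+01, -5.2000e-02,
        1.7000e-02,  0.0000e+00]), 'ee_pos': array([ 0.325, -0.647,  0.243]), 'eef_rot': array([-3.055e+00, -7.250e-01,  1.000e-03]), 'contact_force': array([ 0.92 , -0.258, -0.601]), 'torque': array([-0.062,  0.002, -0.018]), 'grip_force': np.float64(0.0), 'finger_gap': np.float64(0.093)} 0.025
```

View pics/t0.png

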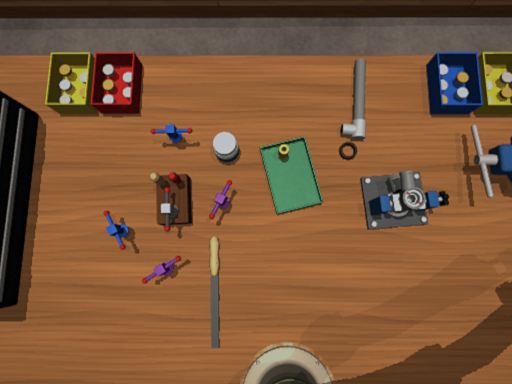

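View pics/s0.png

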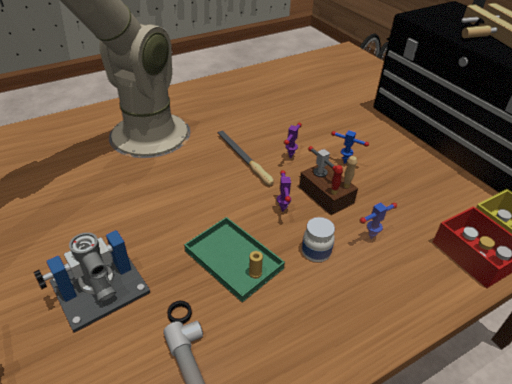

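The top view shows the steel puller in the block at about (167,209), the tube at (412,199), the tray at (290,176) with the brass plug at (284,150), the jar at (225,146) and the ring at (348,151). Look-alikes for the puller: blue at (174,132) and (117,231), purple at (222,200) and (163,269). Only the grey one in the block, scene (322,158), matches the description.

Run:
```python
from h import *
p,d,m=load('t0'); C=cloud(d,m)
ps,ds,ms=load('s0'); Cs=cloud(ds,ms)
print(np.array(m['R']).round(2),m['fx'], d[200,250])
def reg(C,p,u0,u1,v0,v1,z0,z1,f=None):
    c=C[v0:v1,u0:u1].reshape(-1,3);q=p[v0:v1,u0:u1].reshape(-1,3).astype(int)
    k=(c[:,2]>z0)&(c[:,2]<z1)
    if f is not None:k&=f(q)
    return c[k]
hsv=lambda p:cv2.cvtColor(p,cv2.COLOR_BGR2HSV)
red=lambda q:(q[:,2]>100)&(q[:,1]<60)&(q[:,0]<60)
def show(n,c):
    if len(c)<3: print(n,len(c));return
    print(n,len(c),c.mean(0).round(4),c.min(0).round(4),c.max(0).round(4))
show('hub',reg(C,p,155,180,195,222,.12,.14))
for v in (185,240):
  show('ball',reg(C,p,155,180,*( (184,198) if v==185 else (220,240)),.08,.14,red))
show('hub',reg(C,p,150,185,180,240,.115,.17))
show('block',reg(C,p,150,200,170,235,.045,.065))
r=reg(C,p,150,200,170,235,.05,.06); print(cv2.minAreaRect((r[:,:2]*1000).astype(np.float32)))
show('rim',reg(C,p,390,435,180,215,.132,.15))
r=reg(C,p,390,435,180,215,.132,.15); print(cv2.minAreaRect((r[:,:2]*1000).astype(np.float32)),cv2.minEnclosingCircle((r[:,:2]*1000).astype(np.float32)))
g=lambda q:(q[:,1]>q[:,2]+25)&(q[:,1]>q[:,0]+15)
r=reg(C,p,255,330,130,220,-.01,.04,g); show('tray',r);print(cv2.minAreaRect((r[:,:2]*1000).astype(np.float32)))
show('brass',reg(C,p,275,295,140,162,.045,.08))
def zmap(u0,u1,v0,v1):print((C[v0:v1,u0:u1,2]*1000).astype(int))
zmap(158,178,184,236)
hh=np.hstack([cv2.resize(p[170:245,130:205],(400,400),interpolation=2),cv2.resize(ps[125:215,285:375],(400,400),interpolation=2)])
cv2.imwrite('pics/c1.png',hh)
```

```text
[[ 0.01 -1.   -0.01]
 [-0.99 -0.   -0.16]
 [ 0.16  0.01 -0.99]] 351.0803418525817 1.0170627
hub 87 [0.4765 0.3141 0.1249] [0.4646 0.3026 0.1209] [0.4879 0.3245 0.1287]
ball 18 [0.5275 0.3163 0.1112] [0.5234 0.3117 0.1034] [0.5317 0.3223 0.1141]
ball 25 [0.4272 0.3105 0.11  ] [0.4202 0.3059 0.1049] [0.4329 0.3153 0.114 ]
hub 130 [0.4924 0.3168 0.126 ] [0.4646 0.2909 0.1154] [0.5515 0.3519 0.1468]
block 1136 [0.5068 0.3118 0.0553] [0.4416 0.2702 0.0458] [0.5814 0.3619 0.0647]
((511.87823486328125, 317.3347473144531), (136.03150939941406, 85.93903350830078), 3.9592998027801514)
rim 360 [ 0.5076 -0.3077  0.1374] [ 0.4768 -0.3356  0.1322] [ 0.5506 -0.2802  0.1435]
((512.6373291015625, -310.4937744140625), (54.46220016479492, 73.85957336425781), 73.57443237304688) ((514.4393920898438, -305.4870910644531), 37.997840881347656)
tray 2923 [ 0.5839 -0.0165  0.0062] [ 0.4758 -0.1014 -0.0019] [0.6981 0.0743 0.0306]
((587.9796142578125, -13.444915771484375), (199.1723175048828, 134.03993225097656), 14.452378273010254)
brass 97 [0.6477 0.0094 0.0624] [ 0.6345 -0.0039  0.0456] [0.6615 0.0238 0.07  ]
[[ 102  101   97 ...   53   53 1007]
 [  55   54   53 ...   54   55   56]
 [  55   55   55 ...   55   55   55]
 ...
 [   0    0    0 ...    0    1    0]
 [   1   -3    0 ...    0   -1    0]
 [  -2    1    0 ...    0   -1    1]]
```

View pics/c1.png

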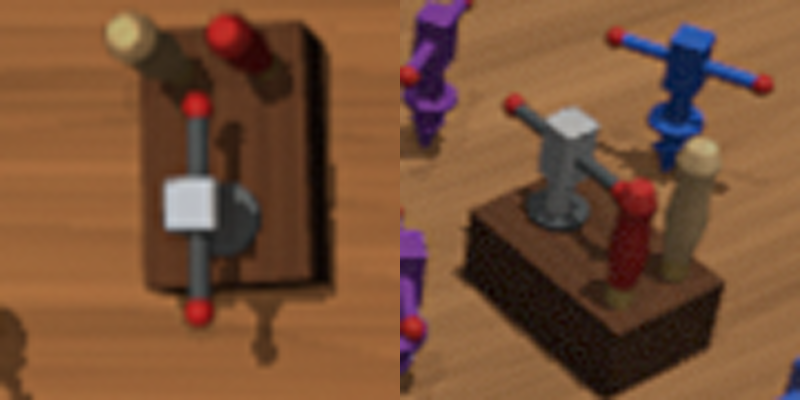

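The crop confirms the choice: the grey hub with its bar and red balls stands in the block at the -x end, with the wooden and red handles at +x. Next, a look at the tube with the wrist camera on the way.

```bash
cat >> h.py <<'E'
def pose():
    s=bot.get_state(); return np.array(s['ee_pos']),R.from_rotvec(s['eef_rot']),s
def plan(target,yaw=None):
    """yaw: desired world angle (deg) of tool x. prints tool-frame shift mm, turn deg"""
    x,r,s=pose(); print('q',np.round(s['q'],2),'t',s['time_s'],'x',x.round(4),'toolx yaw',np.degrees(np.arctan2(*r.as_matrix()[[1,0],0])).round(2))
    print('shift now',(r.inv().apply(np.array(target)-x)*1000).round(1))
    if yaw is not None:
        c,sn=np.cos(np.radians(yaw)),np.sin(np.radians(yaw)); g=R.from_matrix(np.array([[c,sn,0],[sn,-c,0],[0,0,-1]]))
        print('turn',np.degrees((r.inv()*g).as_rotvec()).round(2),'shift after turn',(g.inv().apply(np.array(target)-x)*1000).round(1))
E
python3 - <<'E'
from h import *
m=bot.camera_model('wrist'); x,r,s=pose(); c=-np.array(m['R']).T@np.array(m['t'])
print('cam in tool',r.inv().apply(c-x).round(3),'axes',(np.array(m['R'])@r.as_matrix()).round(2),m['fx'])
# camera over the tube, yaw kept
x0=np.array([.505,-.308,.36])
off=c-x; plan(x0-np.r_[off[:2],0])
E
```

```text
cam in tool [ 0.084 -0.    -0.14 ] axes [[-0.    1.   -0.  ]
 [-0.95 -0.   -0.3 ]
 [-0.3  -0.    0.95]] 330.5023695351926
q [ 1.03  0.6  -0.    1.6   0.    0.94 -0.08] t 0.1 x [ 0.3254 -0.6474  0.2428] toolx yaw 26.69
shift now [ 229.  -222.9 -116.9]
```

Run:
```python
from h import *
plan([.505,-.308,.29])
```

```text
q [ 1.03  0.6  -0.    1.6   0.    0.94 -0.08] t 0.1 x [ 0.3254 -0.6474  0.2428] toolx yaw 26.69
shift now [ 312.9 -222.7  -46.9]
```

>>> {"name": "carry_out", "arguments": {
  "series": [
    [0, 0, 0, 39, -28, -6, -1],
    [0, 0, 0, 39, -28, -6, -1],
    [0, 0, 0, 39, -28, -6, -1],
    [0, 0, 0, 39, -28, -6, -1],
    [0, 0, 0, 39, -28, -6, -1]
  ]
}}

```text
time_s: 0.72
ee_pos: [0.4374, -0.4336, 0.2735]
eef_rot: [-3.056, -0.725, 0.0]
contact_force: [1.6, -0.2, -0.4]
finger_gap: 0.0929
grip_force: 0.0
```

>>> {"name": "carry_out", "arguments": {
  "series": [
    [0, 0, 0, 39, -28, -6, -1],
    [0, 0, 0, 39, -28, -6, -1],
    [0, 0, 0, 39, -27, -5, -1],
    [0, 0, 0, 0, 0, 0, -1]
  ]
}}

```text
time_s: 1.23
ee_pos: [0.5064, -0.3043, 0.2908]
eef_rot: [-3.053, -0.735, -0.002]
contact_force: [-0.4, -1.1, 0.0]
finger_gap: 0.093
grip_force: 0.0
```

Run:
```python
from h import *
plan([.505,-.308,.29])
p,d,m=grab('wrist','w1'); C=cloud(d,m)
z=C[...,2]; k=(z>.1365)&(z<.1435); print(k.sum())
cv2.imwrite('pics/w1b.png',np.hstack([cv2.resize(p,None,fx=1,fy=1)]))
```

```text
q [ 0.48  0.39 -0.04  1.86  0.02  0.89 -0.67] t 1.225 x [ 0.5064 -0.3043  0.2908] toolx yaw 27.06
shift now [-3.   2.6  0.8]
1180
```

View pics/w1.png

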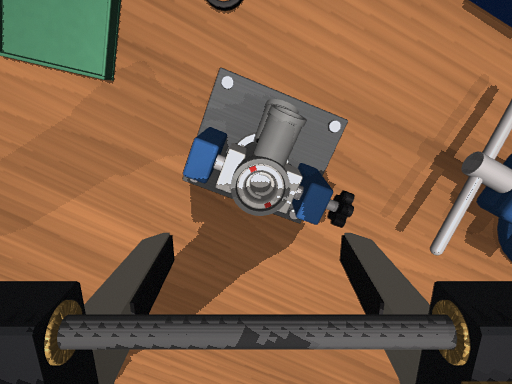

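The wrist view shows the tube rim at about (260,186), with the plug's two red marks at (252,168) and (267,205).

```bash
cat >> h.py <<'E'
def ray(u,v,z,m):
    Rm=np.array(m['R']);t=np.array(m['t']);c=-Rm.T@t; w=Rm.T@np.array([(u-m['cx'])/m['fx'],(v-m['cy'])/m['fy'],1]); return c+w*(z-c[2])/w[2]
def marks(f,box,z=.137):
    p,d,m=load(f); u0,u1,v0,v1=box; q=p[v0:v1,u0:u1].astype(int)
    k=((q[...,2]>110)&(q[...,1]<70)&(q[...,0]<70)).astype(np.uint8)
    n,_,st,ce=cv2.connectedComponentsWithStats(k); out=[]
    for i in range(1,n):
        if st[i,4]>2: P=ray(ce[i,0]+u0,ce[i,1]+v0,z,m); out.append(P); print('mark',st[i,4],(ce[i]+[u0,v0]).round(1),P.round(4))
    return out
def rimfit(f,box,z0=.1375,z1=.143):
    p,d,m=load(f); C=cloud(d,m); u0,u1,v0,v1=box; c=C[v0:v1,u0:u1].reshape(-1,3); c=c[(c[:,2]>z0)&(c[:,2]<z1)][:,:2]
    from scipy.optimize import least_squares
    # annulus 23..27.5mm
    g=lambda x:(lambda r:np.maximum(r-.0275,0)+np.maximum(.023-r,0))(np.hypot(*(c-x).T))
    s=least_squares(g,np.median(c,0),loss='soft_l1',f_scale=.001); print('rim',len(c),s.x.round(4),s.cost); return s.x
E
python3 - <<'E'
from h import *
mk=marks('w1',(235,285,150,225))
if len(mk)==2:
    e=mk[1]-mk[0]; print('mid',(mk[0]+mk[1])/2,'ang',np.degrees(np.arctan2(e[1],e[0])))
rimfit('w1',(225,295,150,220))
p,d,m=load('w1')
cv2.imwrite('pics/c2.png',cv2.resize(p[130:240,200:320],(720,660))[:600])
g=lambda uv:ray(*uv,.14,m).round(4)
# rim ellipse from grey rim extremes: left 232, right 289
# top camera
rimfit('t0',(395,430,182,216),.135,.146);
E
```

```text
mark 25 [252.4 168.4] [ 0.5171 -0.2943  0.137 ]
mark 24 [267.2 204.5] [ 0.4922 -0.3226  0.137 ]
mid [ 0.50464241 -0.30844007  0.137     ] ang -131.31199976941278
rim 874 [ 0.5043 -0.3083] 0.0001186627868731152
rim 279 [ 0.5039 -0.3075] 0.0004919373047787868
```

View pics/c2.png

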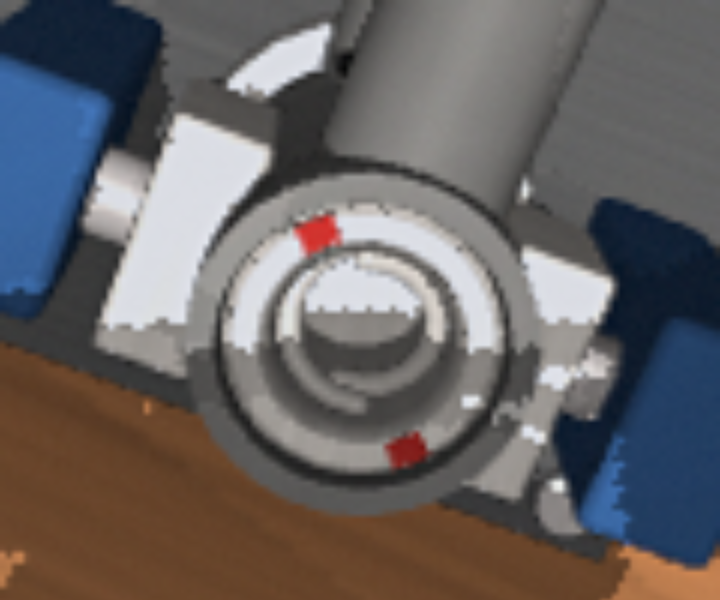

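Plug axis is (0.5045, -0.3083) and the red marks lie at 48.7°. First I turn to the bar's heading, about 3.5°.

>>> {"name": "carry_out", "arguments": {
  "series": [
    [0, 0, 7.8, 0, 0, 0, -1],
    [0, 0, 7.8, 0, 0, 0, -1],
    [0, 0, 7.8, 0, 0, 0, -1],
    [0, 0, 0, 0, 0, 0, -1]
  ]
}}

```text
time_s: 1.78
ee_pos: [0.5034, -0.3096, 0.2903]
eef_rot: [3.14, 0.089, -0.002]
contact_force: [0.8, -1.2, 0.7]
finger_gap: 0.0928
grip_force: 0.0
```

Run:
```python
from h import *
plan([.4768,.3145,.24],3.5)
```

```text
q [ 0.41  0.39  0.07  1.87 -0.03  0.89 -1.03] t 1.775 x [ 0.5034 -0.3096  0.2903] toolx yaw 3.24
shift now [   8.8 -624.6   50. ]
turn [ 0.02  0.06 -0.26] shift after turn [  11.6 -624.5   50.3]
```

>>> {"name": "carry_out", "arguments": {
  "series": [
    [0, 0, 0, 1, -52, 0, -1],
    [0, 0, 0, 1, -52, 0, -1],
    [0, 0, 0, 1, -52, 0, -1],
    [0, 0, 0, 1, -52, 0, -1],
    [0, 0, 0, 1, -52, 0, -1]
  ]
}}

```text
time_s: 2.4
ee_pos: [0.494, -0.0478, 0.2906]
eef_rot: [3.14, 0.094, 0.0]
contact_force: [-0.0, 0.4, -0.7]
finger_gap: 0.0929
grip_force: 0.0
```

>>> {"name": "carry_out", "arguments": {
  "series": [
    [0, 0, 0, 1, -52, 0, -1],
    [0, 0, 0, 1, -52, 0, -1],
    [0, 0, 0, 1, -52, 0, -1],
    [0, 0, 0, 1, -52, 0, -1],
    [0, 0, 0, 0, -52, 0, -1]
  ]
}}

```text
time_s: 3.02
ee_pos: [0.4836, 0.2121, 0.2906]
eef_rot: [3.14, 0.094, 0.0]
contact_force: [1.0, -1.1, 0.5]
finger_gap: 0.0928
grip_force: 0.0
```

>>> {"name": "carry_out", "arguments": {
  "series": [
    [0, 0, 0, 0, -52, 15, -1],
    [0, 0, 0, 0, -52, 15, -1],
    [0, 0, 0, 0, 0, 15, -1],
    [0, 0, 0, 0, 0, 5, -1],
    [0, 0, 0, 0, 0, 0, -1]
  ]
}}

```text
time_s: 3.65
ee_pos: [0.4779, 0.3132, 0.2405]
eef_rot: [3.139, 0.088, -0.001]
contact_force: [0.4, -0.9, 0.1]
finger_gap: 0.0928
grip_force: 0.0
```

Run:
```python
from h import *
plan([.4768,.3145,.112],3.5)
p,d,m=grab('wrist','w2'); C=cloud(d,m); z=C[...,2]
def reg(z0,z1,rad=.07):
    k=(z>z0)&(z<z1)&(np.hypot(C[...,0]-.477,C[...,1]-.3145)<rad); return k
k=reg(.120,.135,.03); c=C[k][:,:2]; print('hub top',len(c),c.mean(0).round(4),cv2.minAreaRect((c*1000).astype(np.float32)),np.median(z[k]))
q=p.astype(int); rr=(q[...,2]>110)&(q[...,1]<60)&(q[...,0]<60)&reg(.09,.125,.075)
n,_,st,ce=cv2.connectedComponentsWithStats(rr.astype(np.uint8))
for i in range(1,n):
    if st[i,4]>10: print(st[i],ce[i].round(),ray(*ce[i],.107,m).round(4))
```

```text
q [-0.6   0.42 -0.11  1.95  0.07  0.77 -2.27] t 3.65 x [0.4779 0.3132 0.2405] toolx yaw 3.21
shift now [ -1.   -1.5 128.5]
turn [ 0.07  0.02 -0.29] shift after turn [ -1.   -1.4 128.5]
hub top 808 [0.4787 0.3151] ((478.2826232910156, 315.1861267089844), (23.442779541015625, 23.300323486328125), 3.570286512374878) 0.12408614896333585
[246 123  17  16 211] [254. 131.] [0.5281 0.3178 0.107 ]
[249 238  12  11 111] [254. 243.] [0.4269 0.3121 0.107 ]
```

View pics/w2.png

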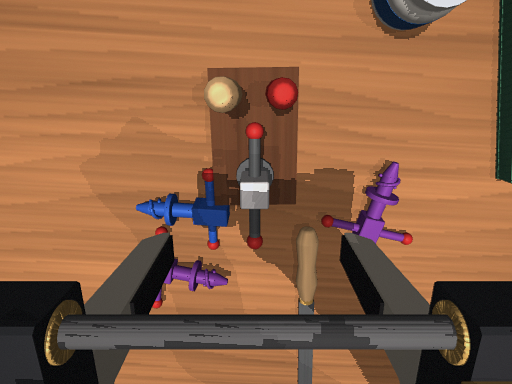

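The wrist view shows the steel hub at (254,190) with its balls at (254,131) and (254,243). A blue look-alike lies at (200,210), so I check the fingers' path for clearance.

Run:
```python
from h import *
p,d,m=load('w2'); C=cloud(d,m)
for n,b in dict(bluehub=(195,228,198,225),bluetop=(200,216,168,182),blueb=(205,220,238,250),bluenose=(138,160,200,215),pur=(355,385,215,240)).items():
    c=C[b[2]:b[3],b[0]:b[1]].reshape(-1,3); print(n,np.median(c,0).round(3),c[:,2].max().round(3))
k=(C[...,2]>.07)&(np.abs(C[...,0]-.478)<.03)&(np.abs(np.abs(C[...,1]-.315)-.055)<.02)&(C[...,2]<.15); print(k.sum())
```

```text
bluehub [0.428 0.362 0.032] 0.381
bluetop [0.47  0.365 0.041] 0.055
blueb [0.375 0.362 0.011] 0.016
bluenose [0.423 0.434 0.023] 0.381
pur [0.415 0.177 0.025] 0.381
0
```

>>> {"name": "carry_out", "arguments": {
  "series": [
    [0, 0, 0, 0, -2, 40, -1],
    [0, 0, 0, 0, 0, 40, -1],
    [0, 0, 0, 0, 0, 34, -1],
    [0, 0, 0, 0, 0, 14, -1],
    [0, 0, 0, 0, 0, 0, -1]
  ]
}}

```text
time_s: 4.32
ee_pos: [0.4775, 0.3166, 0.1126]
eef_rot: [3.14, 0.089, -0.001]
contact_force: [0.3, 0.1, -0.1]
finger_gap: 0.0931
grip_force: 0.0
```

>>> {"name": "carry_out", "arguments": {
  "series": [
    [0, 0, 0, 0, 0, 0, 1],
    [0, 0, 0, 0, 0, 0, 1],
    [0, 0, 0, 0, 0, 0, 1],
    [0, 0, 0, 0, 0, 0, 1],
    [0, 0, 0, 0, 0, 0, 1]
  ],
  "newtons": 40
}}

```text
time_s: 4.95
ee_pos: [0.4773, 0.3171, 0.1127]
eef_rot: [-3.14, -0.09, -0.0]
contact_force: [-0.5, 0.7, -0.2]
finger_gap: 0.0475
grip_force: 0.0
```

>>> {"name": "carry_out", "arguments": {
  "series": [
    [0, 0, 0, 0, 0, 0, 1],
    [0, 0, 0, 0, 0, 0, 1],
    [0, 0, 0, 0, 0, 0, 1],
    [0, 0, 0, 0, 0, 0, 1]
  ]
}}

```text
time_s: 5.45
ee_pos: [0.4772, 0.3165, 0.1125]
eef_rot: [3.139, 0.09, -0.001]
contact_force: [0.6, -1.7, 1.1]
finger_gap: 0.024
grip_force: 40.0
```

Gripped: the gap is 24 mm at 40 N. Lifting straight up.

>>> {"name": "carry_out", "arguments": {
  "series": [
    [0, 0, 0, 0, 0, -15, 1],
    [0, 0, 0, 0, 0, -35, 1],
    [0, 0, 0, 0, 0, -40, 1],
    [0, 0, 0, 0, 0, -40, 1],
    [0, 0, 0, 0, 0, -25, 1]
  ]
}}

```text
time_s: 6.08
ee_pos: [0.4773, 0.3177, 0.2705]
eef_rot: [-3.138, -0.091, -0.003]
contact_force: [0.5, 0.2, -4.1]
finger_gap: 0.0239
grip_force: 40.0
```

>>> {"name": "carry_out", "arguments": {
  "series": [
    [0, 0, 0, 0, 20, 0, 1],
    [0, 0, 0, 0, 40, 0, 1],
    [0, 0, 0, 0, 50, 0, 1],
    [0, 0, 0, 0, 50, 0, 1],
    [0, 0, 0, 0, 50, 0, 1]
  ]
}}

```text
time_s: 6.7
ee_pos: [0.4882, 0.1045, 0.2666]
eef_rot: [3.139, 0.089, -0.003]
contact_force: [0.9, -0.3, -3.6]
finger_gap: 0.0242
grip_force: 40.0
```

>>> {"name": "carry_out", "arguments": {
  "series": [
    [0, 0, 0, 0, 50, 0, 1],
    [0, 0, 0, 0, 50, 0, 1],
    [0, 0, 0, 0, 50, 0, 1],
    [0, 0, 0, 0, 50, 0, 1],
    [0, 0, 0, 0, 50, 0, 1]
  ]
}}

```text
time_s: 7.32
ee_pos: [0.5019, -0.1445, 0.2666]
eef_rot: [-3.14, -0.089, 0.003]
contact_force: [0.5, 0.7, -3.1]
finger_gap: 0.0234
grip_force: 40.0
```

>>> {"name": "carry_out", "arguments": {
  "series": [
    [0, 0, 0, 0, 50, 0, 1],
    [0, 0, 0, 0, 50, 0, 1],
    [0, 0, 0, 0, 35, 0, 1],
    [0, 0, -10, 0, 15, 0, 1],
    [0, 0, -10, 0, 0, 0, 1]
  ]
}}

```text
time_s: 7.95
ee_pos: [0.5101, -0.294, 0.266]
eef_rot: [-3.075, -0.638, 0.004]
contact_force: [-0.9, 0.2, -3.6]
finger_gap: 0.0242
grip_force: 40.0
```

>>> {"name": "carry_out", "arguments": {
  "series": [
    [0, 0, -10, 0, 0, 0, 1],
    [0, 0, -10, 0, 0, 0, 1],
    [0, 0, -5.5, 0, 0, 0, 1],
    [0, 0, 0, 0, 0, 0, 1]
  ]
}}

```text
time_s: 8.45
ee_pos: [0.5106, -0.2924, 0.2664]
eef_rot: [-2.861, -1.294, 0.003]
contact_force: [-0.6, 0.4, -3.9]
finger_gap: 0.0237
grip_force: 40.0
```

Run:
```python
from h import *
plan([.5045,-.3083,.262],48.7)
p,d,m=grab('wrist','w3')
```

```text
q [ 0.56  0.42 -0.19  1.89  0.1   0.85 -0.4 ] t 8.45 x [ 0.5106 -0.2924  0.2664] toolx yaw 48.69
shift now [-15.9   5.9   4.4]
turn [-0.13  0.04 -0.01] shift after turn [-15.9   5.9   4.4]
```

View pics/w3.png

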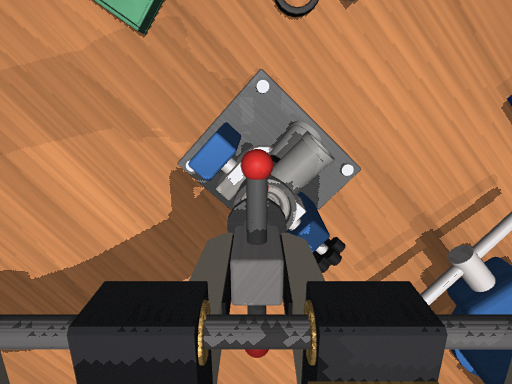

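The puller is held straight: its ball is at (257,164), on the picture's centre line. Next I measure the axis offset in the tool frame.

Run:
```python
from h import *
p,d,m=load('w3'); C=cloud(d,m); x,r,s=pose(); T=r.inv().apply((C-x).reshape(-1,3)).reshape(C.shape)*1000
q=p.astype(int); rr=(q[...,2]>110)&(q[...,1]<60)&(q[...,0]<60)
k=rr.copy(); k[:140]=0;k[200:]=0; k[:,:230]=0;k[:,290:]=0
c=T[k]; 
from scipy.optimize import least_squares
f=least_squares(lambda a:np.linalg.norm(c-a[:3],axis=1)-a[3],np.r_[c.mean(0)+[0,0,5],7.5]); print('ball',f.x.round(2),f.cost/len(c))
hub=T[255:280,235:280].reshape(-1,3); hub=hub[(hub[:,2]<-10)&(hub[:,2]>-30)]; print('hub top',hub.min(0).round(1),hub.max(0).round(1),np.median(hub,0).round(1))
h2=T[250:310,225:290].reshape(-1,3); h2=h2[np.abs(h2[:,2]+12)<4]; print(len(h2), np.percentile(h2,[1,99],axis=0).round(1))
```

```text
ball [50.1  -0.81  7.93  7.14] 0.09572686506845257
hub top [  2.1 -10.3 -13.3] [ 12.7   9.3 -10. ] [  7.4  -0.5 -11.4]
2681 [[-10.8 -13.6 -15.1]
 [ 12.2  12.7  -8.4]]
```

>>> {"name": "carry_out", "arguments": {
  "series": [
    [0, 0, 0, -8, 3, 0, 1],
    [0, 0, 0, -8, 3, 0, 1],
    [0, 0, 0, 0, 0, 0, 1],
    [0, 0, 0, 0, 0, 0, 1]
  ]
}}

```text
time_s: 9.0
ee_pos: [0.5063, -0.3078, 0.2676]
eef_rot: [-2.861, -1.297, -0.0]
contact_force: [0.3, 0.8, -4.4]
finger_gap: 0.0236
grip_force: 40.0
```

Run:
```python
from h import *
plan([.5045,-.3083,.204],48.7)
```

```text
q [ 0.59  0.42 -0.19  1.88  0.1   0.85 -0.37] t 9.0 x [ 0.5063 -0.3078  0.2676] toolx yaw 48.77
shift now [-1.5 -1.  63.6]
turn [-0.   -0.01  0.07] shift after turn [-1.5 -1.  63.6]
```

>>> {"name": "carry_out", "arguments": {
  "series": [
    [0, 0, 0, -1.2, -0.8, 10, 1],
    [0, 0, 0, 0, 0, 12, 1],
    [0, 0, 0, 0, 0, 10, 1],
    [0, 0, 0, 0, 0, 8, 1],
    [0, 0, 0, 0, 0, 0, 1]
  ]
}}

```text
time_s: 9.62
ee_pos: [0.5046, -0.308, 0.2267]
eef_rot: [-2.86, -1.297, 0.001]
contact_force: [-0.7, 0.4, -3.7]
finger_gap: 0.0238
grip_force: 40.0
```

Run:
```python
from h import *
for i in range(1):
  plan([.5045,-.3083,.204],48.7); bot.camera('top'); 
plan([.5045,-.3083,.204],48.7); print(pose()[2]['contact_force'])
```

```text
q [ 0.58  0.46 -0.18  1.92  0.12  0.77 -0.39] t 9.625 x [ 0.5046 -0.308   0.2267] toolx yaw 48.8
shift now [-0.3  0.1 22.7]
turn [-0.08  0.02  0.1 ] shift after turn [-0.3  0.1 22.7]
q [ 0.58  0.46 -0.18  1.92  0.12  0.77 -0.39] t 9.675 x [ 0.5048 -0.3082  0.2273] toolx yaw 48.79
shift now [-0.3 -0.2 23.3]
turn [-0.03  0.01  0.09] shift after turn [-0.3 -0.2 23.3]
[ 0.08013967 -0.4250185  -3.98781944]
```

>>> {"name": "carry_out", "arguments": {
  "series": [
    [0, 0, 0, 0, 0, 4, 1],
    [0, 0, 0, 0, 0, 4, 1],
    [0, 0, 0, 0, 0, 4, 1],
    [0, 0, 0, 0, 0, 0, 1]
  ]
}}

```text
time_s: 10.18
ee_pos: [0.5047, -0.3082, 0.2153]
eef_rot: [-2.861, -1.297, 0.001]
contact_force: [-0.1, -0.4, -4.0]
finger_gap: 0.0242
grip_force: 40.0
```

>>> {"name": "carry_out", "arguments": {
  "series": [
    [0, 0, 0, 0, 0, 3, 1],
    [0, 0, 0, 0, 0, 3, 1],
    [0, 0, 0, 0, 0, 2, 1],
    [0, 0, 0, 0, 0, 0, 1]
  ]
}}

```text
time_s: 10.68
ee_pos: [0.5048, -0.3082, 0.2074]
eef_rot: [-2.861, -1.297, 0.0]
contact_force: [-0.5, -0.3, -2.8]
finger_gap: 0.0237
grip_force: 40.0
```

>>> {"name": "carry_out", "arguments": {
  "series": [
    [0, 0, 0, 0, 0, 1.5, 1],
    [0, 0, 0, 0, 0, 0, 1]
  ]
}}

```text
time_s: 10.92
ee_pos: [0.5048, -0.3083, 0.206]
eef_rot: [-2.861, -1.298, 0.0]
contact_force: [0.2, -0.5, -3.4]
finger_gap: 0.0239
grip_force: 40.0
```

>>> {"name": "carry_out", "arguments": {
  "series": [
    [0, 0, 0, 0, 0, 1.5, 1],
    [0, 0, 0, 0, 0, 0, 1]
  ]
}}

```text
time_s: 11.18
ee_pos: [0.5048, -0.3082, 0.2045]
eef_rot: [-2.861, -1.298, 0.0]
contact_force: [-0.8, 0.9, -4.1]
finger_gap: 0.0236
grip_force: 40.0
```

>>> {"name": "carry_out", "arguments": {
  "series": [
    [0, 0, 0, 0, 0, 1.5, 1],
    [0, 0, 0, 0, 0, 0, 1]
  ]
}}

```text
time_s: 11.42
ee_pos: [0.5049, -0.3083, 0.2031]
eef_rot: [2.861, 1.298, 0.0]
contact_force: [0.2, 0.5, -3.0]
finger_gap: 0.024
grip_force: 40.0
```

>>> {"name": "carry_out", "arguments": {
  "series": [
    [0, 0, 10, 0, 0, 0.55, 1],
    [0, 0, 10, 0, 0, 0.55, 1],
    [0, 0, 10, 0, 0, 0.55, 1],
    [0, 0, 0, 0, 0, 0, 1]
  ]
}}

```text
time_s: 11.92
ee_pos: [0.5049, -0.3082, 0.2014]
eef_rot: [3.099, 0.515, -0.001]
contact_force: [-0.6, -0.8, -2.9]
finger_gap: 0.0239
grip_force: 40.0
```

>>> {"name": "carry_out", "arguments": {
  "series": [
    [0, 0, 10, 0, 0, 0.55, 1],
    [0, 0, 10, 0, 0, 0.55, 1],
    [0, 0, 10, 0, 0, 0.55, 1],
    [0, 0, 10, 0, 0, 0.55, 1],
    [0, 0, 0, 0, 0, 0, 1]
  ]
}}

```text
time_s: 12.55
ee_pos: [0.5049, -0.3081, 0.1992]
eef_rot: [3.089, -0.571, -0.001]
contact_force: [-0.6, -0.4, -3.7]
finger_gap: 0.0239
grip_force: 40.0
```

>>> {"name": "carry_out", "arguments": {
  "series": [
    [0, 0, 10, 0, 0, 0.55, 1],
    [0, 0, 10, 0, 0, 0.55, 1],
    [0, 0, 10, 0, 0, 0.55, 1],
    [0, 0, 0, 0, 0, 0, 1]
  ]
}}

```text
time_s: 13.05
ee_pos: [0.5048, -0.308, 0.1974]
eef_rot: [2.837, -1.348, -0.001]
contact_force: [-0.2, -0.5, -3.0]
finger_gap: 0.0238
grip_force: 40.0
```

Run:
```python
from h import *
plan([.5045,-.3083,.195]); s=pose()[2]; print(s['contact_force'],s['torque'])
```

```text
q [ 0.23  0.51  0.33  1.97 -0.25  0.7  -1.75] t 13.05 x [ 0.5048 -0.308   0.1974] toolx yaw -50.82
shift now [0.  0.5 2.4]
[-0.15220727 -0.45489407 -2.96347378] [0.12299447 0.00172389 0.02636746]
```

>>> {"name": "carry_out", "arguments": {
  "series": [
    [0, 0, 10, 0, 0, 0.55, 1],
    [0, 0, 10, 0, 0, 0.55, 1],
    [0, 0, 10, 0, 0, 0.55, 1],
    [0, 0, 0, 0, 0, 0, 1]
  ]
}}

```text
time_s: 13.55
ee_pos: [0.5049, -0.308, 0.1958]
eef_rot: [2.393, -2.035, -0.001]
contact_force: [-0.5, -0.0, -4.1]
finger_gap: 0.024
grip_force: 40.0
```

>>> {"name": "carry_out", "arguments": {
  "series": [
    [0, 0, 10, 0, 0, 0.55, 1],
    [0, 0, 0, 0, 0, 0, 1]
  ]
}}

```text
time_s: 13.8
ee_pos: [0.5048, -0.308, 0.1953]
eef_rot: [2.207, -2.236, -0.001]
contact_force: [0.1, 0.9, -3.8]
finger_gap: 0.0238
grip_force: 40.0
```

Run:
```python
from h import *
plan([.5045,-.3083,.195]); s=pose()[2]; print(s['contact_force'],s['torque'])
```

```text
q [ 0.1   0.55  0.53  1.98 -0.41  0.72 -2.28] t 13.8 x [ 0.5048 -0.308   0.1953] toolx yaw -90.76
shift now [0.3 0.3 0.3]
[ 0.14823938  0.90350524 -3.78242183] [ 0.25671609 -0.03958861  0.00981125]
```

>>> {"name": "carry_out", "arguments": {
  "series": [
    [0, 0, 10, 0, 0, 0.8, 1],
    [0, 0, 0, 0, 0, 0, 1]
  ]
}}

```text
time_s: 14.05
ee_pos: [0.505, -0.3081, 0.1946]
eef_rot: [2.004, -2.42, -0.0]
contact_force: [-0.5, 0.5, -2.7]
finger_gap: 0.0235
grip_force: 40.0
```

>>> {"name": "carry_out", "arguments": {
  "series": [
    [0, 0, 8, 0, 0, 0.8, 1],
    [0, 0, 0, 0, 0, 0, 1]
  ]
}}

```text
time_s: 14.3
ee_pos: [0.5052, -0.3086, 0.1945]
eef_rot: [-1.829, 2.554, -0.001]
contact_force: [-0.7, 0.2, 3.8]
finger_gap: 0.0238
grip_force: 40.0
```

Run:
```python
from h import *
plan([.5045,-.3083,.195]); s=pose()[2]; print(s['contact_force'],s['torque'])
```

```text
q [ 0.04  0.57  0.62  1.98 -0.49  0.74 -2.51] t 14.3 x [ 0.5052 -0.3086  0.1945] toolx yaw -108.8
shift now [-0.1  0.8 -0.5]
[-0.65556509  0.15990974  3.84659109] [ 0.35475942  0.03804152 -0.09252795]
```

It seats at 158° of turn: the force changed by +7 N. To take up the slack I regrasp half a turn back.

>>> {"name": "carry_out", "arguments": {
  "series": [
    [0, 0, 0, 0, 0, -0.8, 1],
    [0, 0, 0, 0, 0, 0, -1],
    [0, 0, 0, 0, 0, 0, -1],
    [0, 0, 0, 0, 0, 0, -1],
    [0, 0, 0, 0, 0, 0, -1]
  ]
}}

```text
time_s: 14.92
ee_pos: [0.5049, -0.3083, 0.1946]
eef_rot: [1.82, -2.561, 0.0]
contact_force: [0.7, -0.1, -0.4]
finger_gap: 0.0592
grip_force: 0.0
```

>>> {"name": "carry_out", "arguments": {
  "series": [
    [0, 0, 0, 0, 0, 0, -1],
    [0, 0, 0, 0, 0, 0, -1],
    [0, 0, 0, 0, 0, -15, -1],
    [0, 0, 0, 0, 0, -25, -1],
    [0, 0, 0, 0, 0, -25, -1]
  ]
}}

```text
time_s: 15.55
ee_pos: [0.5048, -0.3085, 0.2612]
eef_rot: [-1.819, 2.561, -0.001]
contact_force: [0.8, 0.5, 0.0]
finger_gap: 0.0928
grip_force: 0.0
```

>>> {"name": "carry_out", "arguments": {
  "series": [
    [0, 0, -10, 0, 0, 0, -1],
    [0, 0, -10, 0, 0, 0, -1],
    [0, 0, -10, 0, 0, 0, -1],
    [0, 0, -10, 0, 0, 0, -1],
    [0, 0, -10, 0, 0, 0, -1]
  ]
}}

```text
time_s: 16.18
ee_pos: [0.5048, -0.3086, 0.2607]
eef_rot: [2.735, -1.544, 0.001]
contact_force: [-0.2, -0.0, -0.1]
finger_gap: 0.0928
grip_force: 0.0
```

>>> {"name": "carry_out", "arguments": {
  "series": [
    [0, 0, -10, 0, 0, 0, -1],
    [0, 0, -10, 0, 0, 0, -1],
    [0, 0, -10, 0, 0, 0, -1],
    [0, 0, -10, 0, 0, 0, -1],
    [0, 0, -10, 0, 0, 0, -1]
  ]
}}

```text
time_s: 16.8
ee_pos: [0.5048, -0.3087, 0.2607]
eef_rot: [3.131, -0.244, 0.001]
contact_force: [-0.3, -0.5, -0.8]
finger_gap: 0.0933
grip_force: 0.0
```

>>> {"name": "carry_out", "arguments": {
  "series": [
    [0, 0, -10, 0, 0, 0, -1],
    [0, 0, -10, 0, 0, 0, -1],
    [0, 0, -10, 0, 0, 0, -1],
    [0, 0, -10, 0, 0, 0, -1],
    [0, 0, -10, 0, 0, 0, -1]
  ]
}}

```text
time_s: 17.42
ee_pos: [0.5048, -0.3088, 0.2606]
eef_rot: [2.941, 1.102, -0.0]
contact_force: [-0.3, 0.1, -0.1]
finger_gap: 0.0932
grip_force: 0.0
```

>>> {"name": "carry_out", "arguments": {
  "series": [
    [0, 0, -10, 0, 0, 0, -1],
    [0, 0, -10, 0, 0, 0, -1],
    [0, 0, -10, 0, 0, 0, -1],
    [0, 0, 0, 0, 0, 0, -1]
  ]
}}

```text
time_s: 17.92
ee_pos: [0.5046, -0.3089, 0.2604]
eef_rot: [2.562, 1.816, -0.001]
contact_force: [0.7, -0.4, 0.9]
finger_gap: 0.0931
grip_force: 0.0
```

Run:
```python
from h import *
plan([.5045,-.3083,.195],71.2)
p,d,m=grab('wrist','w4'); C=cloud(d,m); z=C[...,2]
k=(z>.195)&(z<.215)&(np.hypot(C[...,0]-.5045,C[...,1]+.3083)<.03); c=C[k]; print('hub top',len(c),c.mean(0).round(4),cv2.minAreaRect((c[:,:2]*1000).astype(np.float32)))
marks('w4',(150,350,60,300),.187)
k=(z>.14)&(z<.152)&(np.hypot(C[...,0]-.5045,C[...,1]+.3083)<.03); print('collar/rim',np.histogram(z[k],8))
```

```text
q [ 0.57  0.42 -0.16  1.89  0.09  0.84  0.02] t 17.925 x [ 0.5046 -0.3089  0.2604] toolx yaw 70.67
shift now [ 0.6 -0.4 65.4]
turn [ 0.03  0.05 -0.53] shift after turn [ 0.5 -0.3 65.4]
hub top 1445 [ 0.5041 -0.3074  0.2053] ((503.451171875, -309.10400390625), (24.59236717224121, 23.66148567199707), 70.2350082397461)
mark 351 [255.7 144. ] [ 0.5199 -0.262   0.187 ]
mark 25 [266.2 172. ] [ 0.5203 -0.2819  0.187 ]
mark 139 [256.3 282.1] [ 0.4861 -0.359   0.187 ]
collar/rim (array([ 86,  55, 116, 171, 105,  48,  10,   2]), array([0.14000405, 0.14061501, 0.14122597, 0.14183693, 0.14244789,
       0.14305885, 0.14366981, 0.14428077, 0.14489173]))
```

View pics/w4.png

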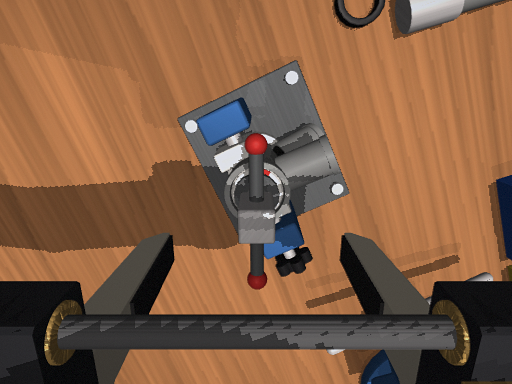

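The puller stands in the plug: balls at (256,144) and (256,282), hub at (256,225), aligned with the tool. The red mark is still at (266,172). Lowering and regripping.

>>> {"name": "carry_out", "arguments": {
  "series": [
    [0, 0, 0, 0.4, 0, 25, -1],
    [0, 0, 0, 0, 0, 25, -1],
    [0, 0, 0, 0, 0, 15.5, -1],
    [0, 0, 0, 0, 0, 0, 1],
    [0, 0, 0, 0, 0, 0, 1]
  ]
}}

```text
time_s: 18.6
ee_pos: [0.5054, -0.3081, 0.1948]
eef_rot: [2.561, 1.818, 0.0]
contact_force: [-0.6, -0.7, 0.1]
finger_gap: 0.0773
grip_force: 0.0
```

>>> {"name": "carry_out", "arguments": {
  "series": [
    [0, 0, 0, 0, 0, 0, 1],
    [0, 0, 0, 0, 0, 0, 1],
    [0, 0, 0, 0, 0, 0, 1],
    [0, 0, 0, 0, 0, 0, 1],
    [0, 0, 0, 0, 0, 0, 1]
  ]
}}

```text
time_s: 19.23
ee_pos: [0.505, -0.3079, 0.1941]
eef_rot: [-2.561, -1.82, 0.0]
contact_force: [-0.4, 0.4, -0.1]
finger_gap: 0.0276
grip_force: 0.0
```

>>> {"name": "carry_out", "arguments": {
  "series": [
    [0, 0, 0, 0, 0, 0, 1],
    [0, 0, 0, 0, 0, 0, 1],
    [0, 0, 0, 0, 0, 0, 1]
  ]
}}

```text
time_s: 19.6
ee_pos: [0.505, -0.3079, 0.1941]
eef_rot: [-2.561, -1.82, 0.0]
contact_force: [0.1, 0.1, -0.0]
finger_gap: 0.0239
grip_force: 40.0
```

Turn further, pushing lightly.

>>> {"name": "carry_out", "arguments": {
  "series": [
    [0, 0, 8, 0, 0, 0.3, 1],
    [0, 0, 8, 0, 0, 0.3, 1],
    [0, 0, 0, 0, 0, 0, 1]
  ]
}}

```text
time_s: 19.98
ee_pos: [0.5056, -0.3081, 0.1941]
eef_rot: [2.788, 1.445, 0.001]
contact_force: [0.2, -0.8, 5.0]
finger_gap: 0.0241
grip_force: 40.0
```

Run:
```python
from h import *
plan([.5045,-.3083,.195]); s=pose()[2]; print(s['contact_force'],s['torque'])
```

```text
q [ 0.5   0.5  -0.07  1.96  0.06  0.69 -0.22] t 19.975 x [ 0.5056 -0.3081  0.1941] toolx yaw 54.81
shift now [-0.8 -0.8 -0.9]
[ 0.15868373 -0.82591165  4.99952121] [-0.11944452  0.11939775 -0.09360537]
```

>>> {"name": "carry_out", "arguments": {
  "series": [
    [0, 0, 6, 0, 0, 0, 1],
    [0, 0, 6, 0, 0, 0, 1],
    [0, 0, 0, 0, 0, 0, 1]
  ]
}}

```text
time_s: 20.35
ee_pos: [0.5058, -0.3081, 0.1941]
eef_rot: [2.922, 1.149, 0.002]
contact_force: [1.5, -0.7, 5.6]
finger_gap: 0.0232
grip_force: 40.0
```

Run:
```python
from h import *
plan([.5045,-.3083,.195]); s=pose()[2]; print(s['contact_force'],s['torque'])
```

```text
q [ 0.46  0.5  -0.01  1.96  0.01  0.68 -0.38] t 20.35 x [ 0.5058 -0.3081  0.1941] toolx yaw 42.93
shift now [-1.1 -0.7 -0.9]
[ 1.52730602 -0.68147002  5.62716796] [-0.04982735 -0.18856797 -0.05455506]
```

>>> {"name": "carry_out", "arguments": {
  "series": [
    [0, 0, 5, 0, 0, 0, 1],
    [0, 0, 0, 0, 0, 0, 1]
  ]
}}

```text
time_s: 20.6
ee_pos: [0.5061, -0.3079, 0.1941]
eef_rot: [2.969, 1.022, 0.002]
contact_force: [0.4, 0.2, 5.2]
finger_gap: 0.024
grip_force: 40.0
```

Run:
```python
from h import *
plan([.5045,-.3083,.195],37.5); s=pose()[2]; print(s['contact_force'],s['torque'])
```

```text
q [ 0.44  0.5   0.01  1.96 -0.01  0.68 -0.45] t 20.6 x [ 0.5061 -0.3079  0.1941] toolx yaw 37.97
shift now [-1.5 -0.6 -0.9]
turn [ 0.1  -0.06  0.47] shift after turn [-1.5 -0.6 -0.9]
[0.37237626 0.15155426 5.19707946] [ 0.14052518 -0.45958568 -0.0984032 ]
```

Slack taken up at about 190° in total. Now the straight draw.

>>> {"name": "carry_out", "arguments": {
  "series": [
    [0, 0, 0, 0, 0, 0, 1],
    [0, 0, 0, 0, 0, -2, 1],
    [0, 0, 0, 0, 0, -3, 1],
    [0, 0, 0, 0, 0, -3, 1],
    [0, 0, 0, 0, 0, -3, 1]
  ],
  "newtons": 60
}}

```text
time_s: 21.22
ee_pos: [0.505, -0.3076, 0.203]
eef_rot: [-2.97, -1.021, 0.001]
contact_force: [6.1, -1.4, -16.5]
finger_gap: 0.0236
grip_force: 60.0
```

>>> {"name": "carry_out", "arguments": {
  "series": [
    [0, 0, 0, 0, 0, -4, 1],
    [0, 0, 0, 0, 0, -4, 1],
    [0, 0, 0, 0, 0, -4, 1],
    [0, 0, 0, 0, 0, -4, 1],
    [0, 0, 0, 0, 0, -4, 1]
  ]
}}

```text
time_s: 21.85
ee_pos: [0.5048, -0.3075, 0.2227]
eef_rot: [-2.97, -1.021, 0.002]
contact_force: [5.7, -1.5, -18.2]
finger_gap: 0.024
grip_force: 60.0
```

>>> {"name": "carry_out", "arguments": {
  "series": [
    [0, 0, 0, 0, 0, -5, 1],
    [0, 0, 0, 0, 0, -5, 1],
    [0, 0, 0, 0, 0, -5, 1],
    [0, 0, 0, 0, 0, -5, 1],
    [0, 0, 0, 0, 0, -5, 1]
  ]
}}

```text
time_s: 22.48
ee_pos: [0.5048, -0.3076, 0.2488]
eef_rot: [-2.97, -1.019, 0.001]
contact_force: [3.0, -1.2, -8.7]
finger_gap: 0.0236
grip_force: 60.0
```

>>> {"name": "carry_out", "arguments": {
  "series": [
    [0, 0, 0, 0, 0, -5, 1],
    [0, 0, 0, 0, 0, -5, 1],
    [0, 0, 0, 0, 0, -5, 1],
    [0, 0, 0, 0, 0, -5, 1],
    [0, 0, 0, 0, 0, -5, 1]
  ]
}}

```text
time_s: 23.1
ee_pos: [0.5042, -0.308, 0.2748]
eef_rot: [-2.972, -1.017, 0.002]
contact_force: [-0.1, -0.1, -6.3]
finger_gap: 0.0237
grip_force: 60.0
```

>>> {"name": "carry_out", "arguments": {
  "series": [
    [0, 0, 0, 0, 0, -5, 1],
    [0, 0, 0, 0, 0, -5, 1],
    [0, 0, 0, 0, 0, -5, 1],
    [0, 0, 0, 0, 0, -5, 1],
    [0, 0, 0, 0, 0, 0, 1]
  ]
}}

```text
time_s: 23.72
ee_pos: [0.5052, -0.308, 0.295]
eef_rot: [2.972, 1.017, 0.001]
contact_force: [-0.2, -1.2, -6.0]
finger_gap: 0.0238
grip_force: 60.0
```

Run:
```python
from h import *
plan([.546,-.0295,.30]); s=pose()[2]; print(s['contact_force'],s['torque'])
a=grab('scene','s5')[0]
cv2.imwrite('pics/s5c.png',cv2.resize(a[130:330,20:320],(750,500)))
```

```text
q [ 0.44  0.38  0.02  1.86 -0.01  0.9  -0.45] t 23.725 x [ 0.5052 -0.308   0.295 ] toolx yaw 37.79
shift now [ 202.9 -195.    -5.1]
[-0.16530031 -1.19422652 -5.99230197] [0.0334974  0.03601446 0.01946107]
```

View pics/s5c.png

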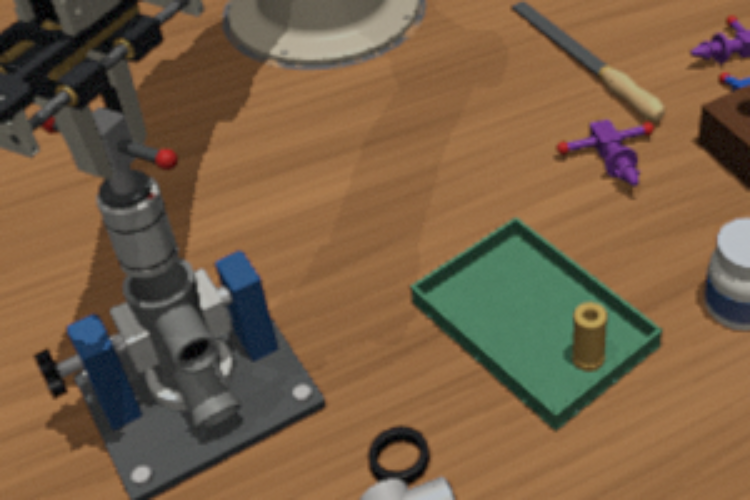

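The plug (crop px (140,235)) hangs straight under the collar, clear of the rim. Carrying it to the free end of the tray.

>>> {"name": "carry_out", "arguments": {
  "series": [
    [0, 0, 0, 10, -10, -3, 1],
    [0, 0, 0, 20, -20, 0, 1],
    [0, 0, 0, 30, -28, 0, 1],
    [0, 0, 0, 30, -29, 0, 1],
    [0, 0, 0, 30, -29, 0, 1]
  ]
}}

```text
time_s: 24.4
ee_pos: [0.5287, -0.1403, 0.2976]
eef_rot: [-2.972, -1.018, -0.0]
contact_force: [0.1, 0.2, -6.4]
finger_gap: 0.0234
grip_force: 60.0
```

>>> {"name": "carry_out", "arguments": {
  "series": [
    [0, 0, 0, 30, -28, 0, 1],
    [0, 0, 0, 28, -26, 0, 1],
    [0, 0, 0, 15, -15, 0, 1],
    [0, 0, 0, 10, -10, 0, 1],
    [0, 0, 0, 0, 0, 0, 1]
  ]
}}

```text
time_s: 25.02
ee_pos: [0.5459, -0.0283, 0.2975]
eef_rot: [-2.971, -1.02, 0.0]
contact_force: [0.2, -0.1, -6.0]
finger_gap: 0.0237
grip_force: 60.0
```

Run:
```python
from h import *
plan([.546,-.0295,.138],37.8); s=pose()[2]; print(s['contact_force'],s['torque'])
```

```text
q [-0.01  0.32 -0.05  1.95  0.02  0.87 -0.99] t 25.025 x [ 0.5459 -0.0283  0.2975] toolx yaw 37.9
shift now [ -0.7   1.1 159.5]
turn [-0.01 -0.    0.1 ] shift after turn [ -0.7   1.1 159.5]
[ 0.16809107 -0.13578819 -6.0386993 ] [-0.04582964 -0.00843923  0.02074038]
```

>>> {"name": "carry_out", "arguments": {
  "series": [
    [0, 0, 0, 0, 0, 15, 1],
    [0, 0, 0, 0, 0, 30, 1],
    [0, 0, 0, 0, 0, 35, 1],
    [0, 0, 0, 0, 0, 30, 1],
    [0, 0, 0, 0, 0, 20, 1]
  ]
}}

```text
time_s: 25.65
ee_pos: [0.5449, -0.0309, 0.1652]
eef_rot: [-2.973, -1.014, 0.004]
contact_force: [-0.5, 0.3, -5.6]
finger_gap: 0.024
grip_force: 60.0
```

>>> {"name": "carry_out", "arguments": {
  "series": [
    [0, 0, 0, 0, 0, 12, 1],
    [0, 0, 0, 0, 0, 8, 1],
    [0, 0, 0, 0, 0, 5, 1],
    [0, 0, 0, 0, 0, 0, 1]
  ]
}}

```text
time_s: 26.15
ee_pos: [0.546, -0.0295, 0.1426]
eef_rot: [2.972, 1.017, 0.0]
contact_force: [-0.7, 0.2, -6.3]
finger_gap: 0.0234
grip_force: 60.0
```

>>> {"name": "carry_out", "arguments": {
  "series": [
    [0, 0, 0, 0, 0, 2, 1],
    [0, 0, 0, 0, 0, 2, 1],
    [0, 0, 0, 0, 0, 0, 1]
  ]
}}

```text
time_s: 26.52
ee_pos: [0.5459, -0.0293, 0.1385]
eef_rot: [2.972, 1.017, 0.0]
contact_force: [-0.2, 0.1, -5.7]
finger_gap: 0.0239
grip_force: 60.0
```

>>> {"name": "carry_out", "arguments": {
  "series": [
    [0, 0, 0, 0, 0, 1, 1],
    [0, 0, 0, 0, 0, 1, 1],
    [0, 0, 0, 0, 0, 1, 1],
    [0, 0, 0, 0, 0, 0, 1]
  ]
}}

```text
time_s: 27.02
ee_pos: [0.5459, -0.0294, 0.1354]
eef_rot: [-2.972, -1.017, 0.0]
contact_force: [-0.1, -0.2, -5.1]
finger_gap: 0.0238
grip_force: 60.0
```

>>> {"name": "carry_out", "arguments": {
  "series": [
    [0, 0, 0, 0, 0, 0.7, 1],
    [0, 0, 0, 0, 0, 0.4, 1],
    [0, 0, 0, 0, 0, 0, 1]
  ]
}}

```text
time_s: 27.4
ee_pos: [0.5459, -0.0294, 0.1344]
eef_rot: [-2.972, -1.017, 0.0]
contact_force: [0.5, -0.1, -5.6]
finger_gap: 0.0237
grip_force: 60.0
```

>>> {"name": "carry_out", "arguments": {
  "series": [
    [0, 0, 0, 0, 0, 0.6, 1],
    [0, 0, 0, 0, 0, 0.4, 1],
    [0, 0, 0, 0, 0, 0, 1]
  ]
}}

```text
time_s: 27.78
ee_pos: [0.5459, -0.0294, 0.1333]
eef_rot: [-2.972, -1.017, 0.0]
contact_force: [-0.4, 0.3, -6.9]
finger_gap: 0.0239
grip_force: 60.0
```

>>> {"name": "carry_out", "arguments": {
  "series": [
    [0, 0, 0, 0, 0, 0.4, 1],
    [0, 0, 0, 0, 0, 0, 1]
  ]
}}

```text
time_s: 28.02
ee_pos: [0.546, -0.0295, 0.1331]
eef_rot: [2.972, 1.017, 0.0]
contact_force: [-0.3, -0.6, -5.1]
finger_gap: 0.0238
grip_force: 60.0
```

>>> {"name": "carry_out", "arguments": {
  "series": [
    [0, 0, 0, 0, 0, 0.5, 1],
    [0, 0, 0, 0, 0, 0, 1]
  ]
}}

```text
time_s: 28.28
ee_pos: [0.546, -0.0295, 0.1331]
eef_rot: [2.972, 1.017, 0.001]
contact_force: [-3.1, -0.1, 4.7]
finger_gap: 0.0239
grip_force: 60.0
```

>>> {"name": "carry_out", "arguments": {
  "series": [
    [0, 0, 0, 0, 0, 0.5, 1],
    [0, 0, 0, 0, 0, 0, 1]
  ]
}}

```text
time_s: 28.52
ee_pos: [0.546, -0.0295, 0.133]
eef_rot: [2.972, 1.017, 0.001]
contact_force: [-3.9, -0.1, 12.6]
finger_gap: 0.0235
grip_force: 60.0
```

Touchdown felt. I ease off the load and release.

>>> {"name": "carry_out", "arguments": {
  "series": [
    [0, 0, 0, 0, 0, -0.8, 1],
    [0, 0, 0, 0, 0, 0, 1]
  ],
  "newtons": 10
}}

```text
time_s: 28.78
ee_pos: [0.5461, -0.0294, 0.133]
eef_rot: [2.972, 1.017, 0.001]
contact_force: [-1.2, -0.6, 3.1]
finger_gap: 0.024
grip_force: 10.0
```

>>> {"name": "carry_out", "arguments": {
  "series": [
    [0, 0, 0, 0, 0, 0, 0.3],
    [0, 0, 0, 0, 0, 0, -0.2],
    [0, 0, 0, 0, 0, 0, -1],
    [0, 0, 0, 0, 0, 0, -1],
    [0, 0, 0, 0, 0, 0, -1]
  ]
}}

```text
time_s: 29.4
ee_pos: [0.5459, -0.0294, 0.1328]
eef_rot: [-2.972, -1.017, 0.0]
contact_force: [-0.4, 1.5, 0.4]
finger_gap: 0.0677
grip_force: 0.0
```

>>> {"name": "carry_out", "arguments": {
  "series": [
    [0, 0, 0, 0, 0, 0, -1],
    [0, 0, 0, 0, 0, 0, -1],
    [0, 0, 0, 0, 0, -10, -1],
    [0, 0, 0, 0, 0, -25, -1],
    [0, 0, 0, 0, 0, -30, -1]
  ]
}}

```text
time_s: 30.02
ee_pos: [0.5457, -0.0294, 0.1988]
eef_rot: [-2.972, -1.017, 0.001]
contact_force: [0.3, -0.5, 0.9]
finger_gap: 0.093
grip_force: 0.0
```

>>> {"name": "carry_out", "arguments": {
  "series": [
    [0, 0, 0, 0, 0, -40, -1],
    [0, 0, 0, 0, 0, -40, -1],
    [0, 0, 0, 0, 0, 0, -1]
  ]
}}

```text
time_s: 30.4
ee_pos: [0.5473, -0.0294, 0.2814]
eef_rot: [2.971, 1.016, 0.009]
contact_force: [-0.6, 0.5, -0.4]
finger_gap: 0.0932
grip_force: 0.0
```

Run:
```python
from h import *
plan([.546,-.0295,.138],37.8)
p=grab('wrist','w6')[0]; a=grab('scene','s6')[0]
cv2.imwrite('pics/fin.png',np.hstack([p[:,60:460],cv2.resize(a[130:322,160:360],(400,384))]))
```

```text
q [-0.01  0.34 -0.05  1.97  0.02  0.83 -0.99] t 30.4 x [ 0.5473 -0.0294  0.2814] toolx yaw 37.78
shift now [ -1.7  -1.3 143.4]
turn [ 0.21 -0.28 -0.02] shift after turn [ -1.   -0.7 143.4]
```

View pics/fin.png

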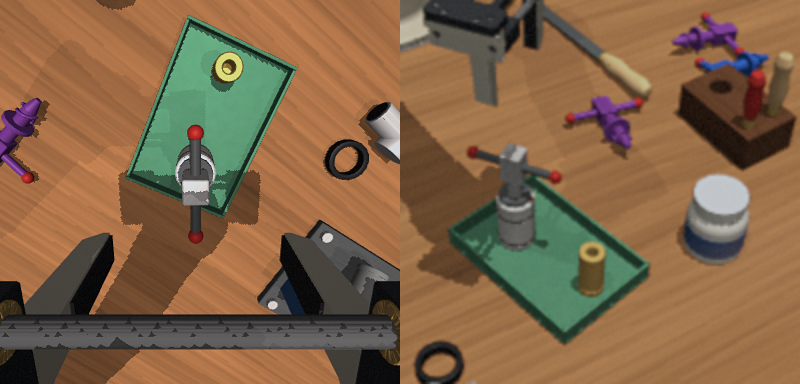

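The puller and plug stand upright in the tray (left picture (195,180), right picture (515,200)). The brass plug, tools, jar and ring look undisturbed, and the gripper is clear.

```bash
python3 -c "
from workcell import bot
print(bot.job_done())"
```

```text
the job is handed in; nothing more can be done
None
```

The job is handed in at about 30 s of the 72 s: the puller is screwed home, and the plug was drawn straight out and now stands upright in the green tray beside the brass plug, puller still in it, with the other items looking undisturbed in the last pictures.

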